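# Make up two electronics kits

### The job

Make up two kits from the stock on the bench: the blue tray gets the green circuit board, the silver motor and the black capacitor; the red tray gets the white circuit board and the orange relay. Stand each board upright, fully home in its tray's chamfered slot, and stand the other parts upright on the tray's open floor, setting everything down gently rather than dropping it. Leave the brass spacer where it is.

Things in the scene. Friction and masses are not known exactly. Their poses are not given: they have to be found in the camera images.
- blue_tray: Blue kit tray, fixed, 160 (x) x 170 (y) mm, floor 4 mm, walls 4 mm thick, 22 mm high. Origin: centre of underside. Grey block along +x side, 31 mm high: slot along y, middle at (50, 0) mm, 8.4 mm wide, closed at y +-57 mm, down to the tray floor; 45 degree chamfers widen it from 23 mm up to 25 mm at the top. Open bay: x -76 to 33, y -81 to 81 mm. Turned up to 0.25 rad.
- red_tray: Red kit tray, fixed, 160 (x) x 170 (y) mm, floor 4 mm, walls 4 mm thick, 22 mm high. Origin: centre of underside. Grey block along +x side, 31 mm high: slot along y, middle at (50, 0) mm, 8.4 mm wide, closed at y +-57 mm, down to the tray floor; 45 degree chamfers widen it from 23 mm up to 25 mm at the top. Open bay: x -76 to 33, y -81 to 81 mm. Turned up to 0.25 rad.
- stand_a: First black easel on a grey 90 x 110 mm foot, fixed; holds one board at the start, sill 16 mm up. Origin: underside, below the middle of the board's lower edge. Board leans 0.3 rad to the easel's -x. Two back posts (14 mm wide, centred y +-36 mm) reach 47 mm up the board, front lips 15 mm; the board is free between and above them.
- stand_b: Second black easel on a grey 90 x 110 mm foot, fixed; holds one board at the start, sill 16 mm up. Origin: underside, below the middle of the board's lower edge. Board leans 0.3 rad to the easel's -x. Two back posts (14 mm wide, centred y +-36 mm) reach 47 mm up the board, front lips 15 mm; the board is free between and above them.
- green_board: Green rigid circuit board, 6 (x) x 90 (y) x 80 mm (z, up the board), 70 g, brass strips along its upper edge. Origin: middle of its lower edge. Starts in an easel, its top leaning 0.3 rad towards its -x, lower edge 16 mm above the bench. Either face may look forward in the slot.
- white_board: White rigid circuit board, 6 (x) x 90 (y) x 80 mm (z, up the board), 70 g, brass strips along its upper edge. Origin: middle of its lower edge. Starts in an easel, its top leaning 0.3 rad towards its -x, lower edge 16 mm above the bench. Either face may look forward in the slot.
- motor: Small motor, a silver steel can 36 mm in diameter and 45 mm high standing upright, with a dark band and a thin brass shaft on top (58 mm in all), 150 g nominal. Origin: centre of its underside, z up.
- capacitor: Black round capacitor, 35 mm in diameter and 50 mm high, standing upright, grey top with two small steel terminals 6 mm high, 100 g nominal. Origin: centre of its underside, z up.
- relay: Orange relay, a block 30 mm (x) x 40 mm (y) x 46 mm high with a white patch on top, 90 g nominal. Origin: centre of its underside, z up.
- spacer: Brass hexagonal spacer, 28 mm across corners and 40 mm high, standing upright among the parts; belongs to neither kit and stays where it stands. Origin: centre of its underside, z up.

How it is judged:
By the outcome, as a careful person would: the job done as asked, in the order asked, and still so for the second after the job is handed in, with the robot touching nothing.
It also fails if it takes over 131 s, if anything falls off the work surface, if the arm or the gripper's body presses on something with over 40 N, if the wrist force passes 120 N, or if a joint passes its speed limit or range.

### The arm

A 6-joint arm with a two-finger parallel gripper is mounted at the origin on the work surface. World frame = base frame: x ahead of the robot, y to its left, z up, the work surface at z = 0. Lengths are in m, angles in rad, forces in N, time in s.
With the tool pointing down it reaches from about 0.275 to 0.85 m from the base axis. Payload 5.2 kg.
Tool frame: the origin (TCP) lies midway between the tips of the shut fingers; the grasp point (between the pads) lies 19 mm behind it; z points along the fingers, y is the line along which they close (so a half turn about z gives the same grasp; the last joint's range is limited). The gripper opens to 85 mm and grips with 20 to 120 N. Pads are 22 mm wide; open, the fingers measure 114 mm over their backs; the gripper's body (76 mm by 85 mm) begins 54 mm behind the grasp point. The pads swing forward as they close: fully open they stand 13 mm farther back than shut.
Start: joints at [-1.387, 0.259, 1.535, -0, 1.348, -0.203], TCP at [0.207, -0.509, 0.194] pointing down, gripper open.
Joint ranges: [-3.14, 3.14], [-0.91, 2.08], [0.19, 2.58], [-1.22, 4.36], [0.22, 2.71], [-3.12, 3.12]. Speed limits (rad/s): [2.57, 2.57, 3.14, 3.14, 3.14, 3.14].

### API

Orientations are given as a unit quaternion [x, y, z, w].
In Python, from rig import env gives the robot as it stands.
- The arm moves only by the shell command python3 -m creep 'ROWS'. ROWS is rows parted by semicolons, their numbers by spaces, 1 to 5 of them, each of 7 numbers: a rotation vector rx, ry, rz in rad, then dx, dy, dz in m, then the finger opening in m; each row shifts and turns the commanded pose from where the row before left it, along the tool's axes as they then stand; what a row does not reach is not made up. A row lasts 1/8 s, in which the tool goes at most 0.0625 m and 0.188 rad, less where a joint would pass 70% of its speed; a pose out of reach is approached as far as the arm can. The fingers move at their own pace and stop on an object; the grip force is fixed at half the most. Time passes only in rows, so rows that do not move let the fingers close. It prints the time, the measured TCP pose, the force, the opening and the grip force at its end.
- env.read_state(): the state, without advancing time (a new reading comes with each control period).
- env.grab_frame(name): name is "scene" or "top"; returns (picture, depth): 400x640x3 uint8, red, green, blue; 400x640 float32, m along the optical axis (not along the pixel's ray), 0 where there is no reading.
- env.camera_model(name): a dict with "fx", "fy", "cx", "cy" (pixels), "T" (4x4, takes a point from camera to world coordinates). Camera axes: x right, y down, z forward; pixel columns grow to the right and rows downward; lengths in m; the calibration is good to about 2 mm. A picture is of the moment at which its call begins. camera_model takes no time and is no camera call.
- env.job_done(): hands the job in; it is judged then, once.
The state is a dict: "time_s": time; "joints": joint angles; "qvel": joint speeds; "joint_efforts": joint torques, N m; "position": TCP position; "orientation": TCP orientation; "force": force on the tool from outside, world axes, zero at the start; "torque": the same for the moment, N m; "finger_gap": finger opening in m; "gripper_force": force on a finger pad.
Only numpy, scipy, OpenCV 4.12 (cv2) and the standard library are available. Lean on these libraries where they do the work, as an engineer would, in place of code of your own. Each camera call takes 0.05 s, during which the arm holds its last target. There are 200 camera calls.

## Working session

There is one attempt and no reset: what is moved stays moved. The work goes in short steps, Python scripts to look and compute and a shell command to move; the robot and the scene stay as the last step left them, time stands still between calls to the robot, and variables do not carry over. Pictures are saved under pics/ and viewed, at most 14 in all, crops included, and the job is handed in when it is done.

```bash
mkdir -p pics; ls; cat > look.py <<'E'
import sys,cv2,numpy as np
sys.path.insert(0,'.')
from rig import env
E
python3 - <<'E'
from rig import env
import cv2,numpy as np
for n in("scene","top"):
    p,d=env.grab_frame(n); cv2.imwrite(f"pics/{n}0.png",p[...,::-1]); np.save(f"pics/{n}0.npy",d)
    m=env.camera_model(n); print(n,{k:np.round(v,4).tolist() for k,v in m.items()})
print(env.read_state())
E
```

```text
pics
scene {'fx': 473.9917, 'fy': 473.9917, 'cx': 318.9431, 'cy': 198.8527, 'T': [[-0.0406, 0.6457, -0.7625, 1.3459], [0.999, 0.0396, -0.0197, 0.0045], [0.0175, -0.7626, -0.6466, 0.7471], [0.0, 0.0, 0.0, 1.0]]}
top {'fx': 455.8494, 'fy': 455.8494, 'cx': 322.0898, 'cy': 200.5646, 'T': [[-0.0118, -0.986, 0.1663, 0.3426], [-0.9999, 0.0118, -0.0008, -0.0056], [-0.0012, -0.1663, -0.9861, 1.049], [0.0, 0.0, 0.0, 1.0]]}
{'time_s': 0.1, 'joints': array([-1.38677823e+00,  2.59302647e-01,  1.53597819e+00,  1.59209029e-06,
        1.34798981e+00, -2.02798948e-01]), 'qvel': array([-0.00038261, -0.00143624, -0.00135865,  0.00053755, -0.00076284,
       -0.00021297]), 'joint_efforts': array([ 2.19588030e-03, -4.46968675e+01, -2.91248077e+01, -3.15977368e-04,
        6.24011998e-03,  7.06209917e-07]), 'position': array([ 0.2074066 , -0.50881822,  0.19283854]), 'orientation': array([ 9.81354491e-01,  1.92204734e-01,  8.65457219e-06, -8.38948808e-04]), 'force': array([-0.67073563, -0.11136496, -0.15719652]), 'torque': array([-0.01181831,  0.05826147, -0.03976819]), 'gripper_force': 0.0, 'finger_gap': 0.08522820316406424}
```

View pics/scene0.png

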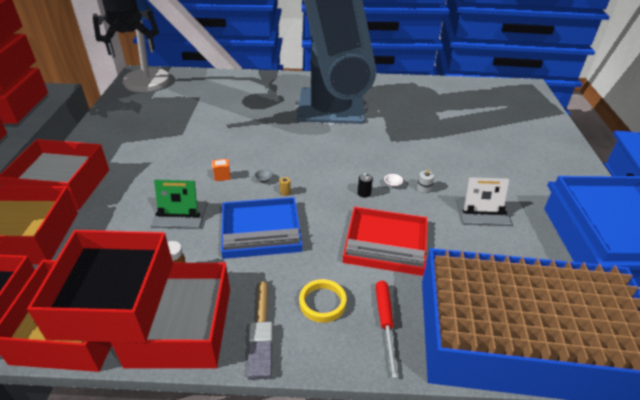

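View pics/top0.png

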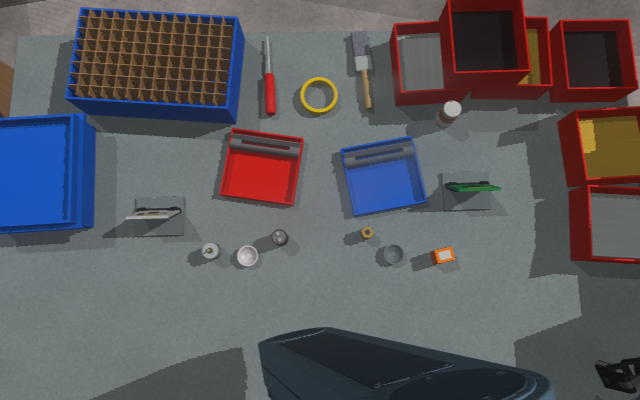

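Scene view: green board in its easel at (178,200), white at (487,200), blue tray (260,225), red tray (387,240), relay (221,170), spacer (285,186), capacitor (365,185), motor (426,180), with two dishes (263,176), (393,181) as clutter. Top view, where +y is to the left, agrees: motor (210,251), capacitor (280,237), spacer (367,233), relay (444,255). Next I'll enlarge the top view.

```bash
python3 - <<'E'
import cv2
p=cv2.imread("pics/top0.png")
for n,x in(("L",120),("R",325)):
    cv2.imwrite(f"pics/top0{n}.png",cv2.resize(p[125:275,x:x+190],None,fx=4,fy=4,interpolation=cv2.INTER_CUBIC))
E
```

```text
(no output)
```

View pics/top0L.png

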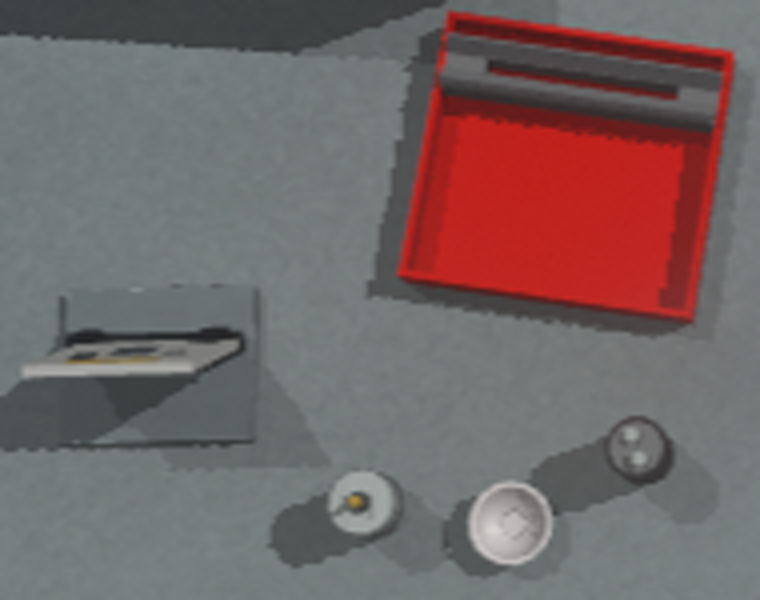

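View pics/top0R.png

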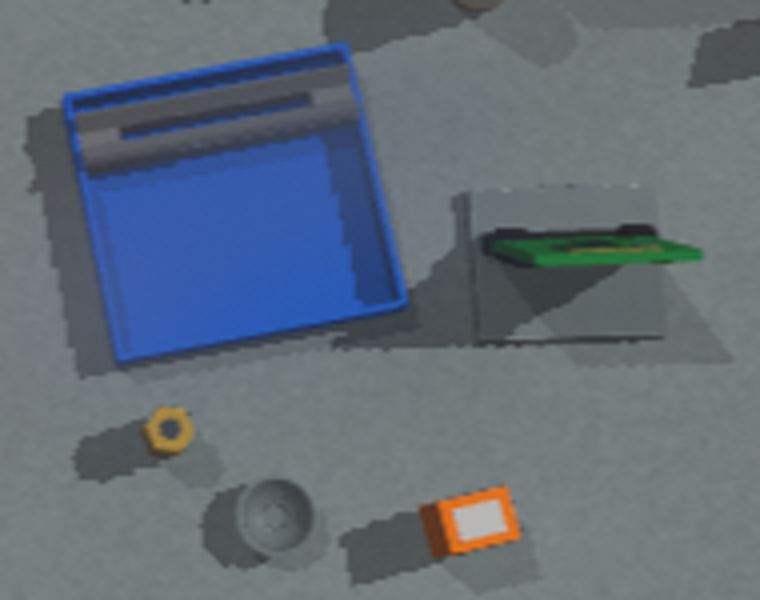

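```bash
cat > look.py <<'E'
import cv2,numpy as np
from rig import env
def cloud(n,p,d):
    m=env.camera_model(n); v,u=np.mgrid[:400,:640]
    c=np.stack([(u-m["cx"])/m["fx"]*d,(v-m["cy"])/m["fy"]*d,d,np.ones_like(d)],-1)@np.array(m["T"]).T
    c=c[...,:3]; c[d<=0]=np.nan; return c
def pix(n,X):
    m=env.camera_model(n); c=(np.linalg.inv(m["T"])@np.r_[X,1])[:3]
    return c[0]/c[2]*m["fx"]+m["cx"],c[1]/c[2]*m["fy"]+m["cy"]
def sel(c,hsv,box,z,h=None,s=(0,255)):
    """points in world xy box (x0,x1,y0,y1), z range, optional hue range"""
    ok=(c[...,0]>box[0])&(c[...,0]<box[1])&(c[...,1]>box[2])&(c[...,1]<box[3])&(c[...,2]>z[0])&(c[...,2]<z[1])
    if h: ok&=(hsv[...,0]>=h[0])&(hsv[...,0]<=h[1])
    ok&=(hsv[...,1]>=s[0])&(hsv[...,1]<=s[1])
    return c[ok]
def rect(P):
    return cv2.minAreaRect((P[:,:2]*1000).astype(np.float32))
E
python3 - <<'E'
from look import *
np.set_printoptions(precision=4,suppress=True)
C={}
for n in("top","scene"):
    p=cv2.imread(f"pics/{n}0.png"); C[n]=cloud(n,p,np.load(f"pics/{n}0.npy")),cv2.cvtColor(p,cv2.COLOR_BGR2HSV)
c=C["top"][0]
bench=c[290:320,150:240].reshape(-1,3); print("bench z",np.nanmean(bench,0),np.nanstd(bench,0))
c2=C["scene"][0][120:150,250:380].reshape(-1,3);print("bench scene",np.nanmean(c2,0),np.nanstd(c2[:,2]))
for nm,px in dict(motor=(210,251),cap=(280,237),spacer=(367,233),relay=(444,255),dishW=(247,256),dishG=(394,254)).items():
    g=c[px[1],px[0]]; b=(g[0]-.045,g[0]+.045,g[1]-.045,g[1]+.045)
    for n in C:
        P=sel(*C[n],b,(.012,.09)); zt=np.percentile(P[:,2],[50,90,99])
        T=P[P[:,2]>zt[1]-.006]; print(nm,n,len(P),"z",zt,"allrect",np.round(rect(P)[0]),np.round(rect(P)[1]),"top",T.mean(0),rect(T))
for nm,px,h in(("blue",(383,180),(100,125)),("red",(260,170),(0,8))):
    g=c[px[1],px[0]]; b=(g[0]-.15,g[0]+.15,g[1]-.15,g[1]+.15)
    for n in C:
        P=sel(*C[n],b,(.015,.03),h,(120,255)); print(nm,n,len(P),np.median(P[:,2]),rect(P))
        F=sel(*C[n],b,(.0,.012),h,(120,255)); print('  floor',np.median(F[:,2]),np.mean(F,0))
for nm,px,h,s in(("green",(480,186),(45,80),(80,255)),("white",(160,211),(0,180),(0,40))):
    g=c[px[1],px[0]]; b=(g[0]-.08,g[0]+.08,g[1]-.08,g[1]+.08)
    for n in C:
        P=sel(*C[n],b,(.025,.12),h,s); m=P.mean(0); w,V=np.linalg.eigh(np.cov((P-m).T))
        print(nm,n,len(P),m,"sd",w**.5,"normal",V[:,0],"zmax",np.percentile(P[:,2],[1,99]),"x",np.percentile(P[:,0],[1,99]),"y",np.percentile(P[:,1],[1,99]))
        
E
```

```text
bench z [0.2861 0.283  0.0002] [0.019  0.0584 0.0019]
bench scene [ 0.1735 -0.0428 -0.0016] 0.00195393449771565
motor top 253 z [0.0448 0.0475 0.058 ] allrect [403. 240.] [35. 34.] top [0.4044 0.2403 0.0458] ((403.8455505371094, 239.68496704101562), (32.78982925415039, 34.256046295166016), 0.7610486745834351)
motor scene 251 z [0.0389 0.0453 0.0563] allrect [408. 242.] [35. 37.] top [0.4095 0.2417 0.0444] ((408.0210876464844, 241.79051208496094), (34.28853988647461, 36.38547897338867), 59.61863708496094)
cap top 218 z [0.0505 0.0539 0.0576] allrect [432.  88.] [33. 34.] top [0.4324 0.0889 0.0514] ((432.3135070800781, 89.08511352539062), (33.252689361572266, 31.06904411315918), 0.37736502289772034)
cap scene 260 z [0.0404 0.0508 0.0565] allrect [437.  91.] [33. 34.] top [0.438  0.0898 0.0497] ((437.27410888671875, 89.8047103881836), (31.562400817871094, 32.912437438964844), 88.10072326660156)
spacer top 135 z [0.0392 0.0419 0.044 ] allrect [ 436. -110.] [112.  27.] top [ 0.4408 -0.1062  0.04  ] ((440.83660888671875, -106.12486267089844), (24.8464412689209, 22.619625091552734), 89.3762
[... 2112 characters left out ...]
46484375), 80.8463134765625)
  floor 0.0031694154848153633 [0.5823 0.1384 0.0038]
green top 249 [ 0.5322 -0.3377  0.0728] sd [0.002  0.0238 0.0293] normal [0.9417 0.0262 0.3355] zmax [0.027  0.0955] x [0.5222 0.5491] y [-0.3869 -0.2978]
green scene 1040 [ 0.539  -0.3396  0.0578] sd [0.002  0.0207 0.0273] normal [0.9507 0.0188 0.3094] zmax [0.0258 0.0919] x [0.5257 0.5536] y [-0.3848 -0.2962]
white top 361 [0.4839 0.3616 0.066 ] sd [0.0023 0.0258 0.0299] normal [ 0.9349 -0.0091  0.3548] zmax [0.0256 0.0957] x [0.4709 0.5026] y [0.3196 0.4101]
white scene 1129 [0.4883 0.3662 0.0579] sd [0.0024 0.0209 0.0274] normal [0.9452 0.0016 0.3264] zmax [0.0255 0.0927] x [0.4731 0.5048] y [0.3216 0.4112]
```

```bash
cat >> look.py <<'E'
from scipy.spatial.transform import Rotation as R
def goto(pos,yaw=0.,tilt=0.):
    """print what is left to go: rotvec (tool axes), then shift in the tool axes after that turn.
    yaw: heading of tool y; tilt: tool z leans this much towards tool y"""
    s=env.read_state(); cur=R.from_quat(s["orientation"])
    y=np.array([np.cos(yaw),np.sin(yaw),0]); x=np.array([-np.sin(yaw),np.cos(yaw),0])
    tgt=R.from_matrix(np.stack([x,y,[0,0,-1]],1))*R.from_rotvec([-tilt,0,0])
    print("t",round(s["time_s"],2),"rot",np.round((cur.inv()*tgt).as_rotvec(),4),"shift",np.round(tgt.inv().apply(np.array(pos)-s["position"]),4),"F",np.round(s["force"],1),"gap",round(s["finger_gap"],4))
E
python3 - <<'E'
from look import *
for n in("top","scene"):
    p=cv2.imread(f"pics/{n}0.png"); c=cloud(n,p,np.load(f"pics/{n}0.npy")); h=cv2.cvtColor(p,cv2.COLOR_BGR2HSV)
    P=sel(c,h,(.5,.697,.02,.26),(.015,.03),(0,8),(120,255)); print(n,rect(P),np.median(P[:,2]))
    for nm,b in(("blue",(.58,.68,-.22,-.05)),("red",(.58,.68,.05,.22))):
        Q=sel(c,h,b,(.027,.036),None,(0,70)); print(nm,"block",len(Q),rect(Q),np.median(Q[:,2]))
    for nm,b in(("easelA",(.44,.62,-.42,-.27)),("easelB",(.39,.57,.29,.44))):
        Q=sel(c,h,b,(.004,.012),None,(0,70)); print(nm,"foot",len(Q),rect(Q),np.median(Q[:,2]))
goto((.51,-.341,.2),.02)
E
python3 -m creep '0 0 -.17 0 0 0 .085;0 0 -.17 0 0 0 .085;0 0 -.17 0 0 0 .085;0 0 -.17 0 0 0 .085;0 0 -.17 0 0 0 .085'
python3 -m creep '0 0 -.17 0 0 0 .085;0 0 -.18 0 0 0 .085;0 0 0 0 0 0 .085'
python3 -c "
from look import *
goto((.51,-.341,.2),.02)"
```

```text
top ((600.8482055664062, 132.4192352294922), (170.98883056640625, 161.10446166992188), 80.76913452148438) 0.0213787002256991
blue block 366 ((623.8585815429688, -138.37911987304688), (30.84650421142578, 158.39686584472656), 10.45394515991211) 0.02931000634567238
red block 362 ((649.8831176757812, 125.90077209472656), (158.14584350585938, 31.304475784301758), 80.40682220458984) 0.029204015068269418
easelA foot 1412 ((529.2450561523438, -343.1929931640625), (177.53402709960938, 145.27066040039062), 0.9449180960655212) 0.007677639325822994
easelB foot 1454 ((480.12103271484375, 364.88372802734375), (147.7528533935547, 178.72305297851562), 89.5236587524414) 0.007943178567281883
scene ((603.1924438476562, 134.02561950683594), (169.19012451171875, 164.46051025390625), 80.8463134765625) 0.019683042273108464
blue block 171 ((628.68505859375, -136.05300903320312), (29.982986450195312, 157.0925750732422), 9.642210006713867) 0.028304406886718536
red block 223 ((653.600341796875, 127.45286560058594), (157.20111083984375, 29.005674362182617), 80.66162872314453) 0.02850334754343531
easelA foot 606 ((543.0221557617188, -341.048828125), (91.70703887939453, 111.38414764404297), 2.3183460235595703) 0.006377016586415651
easelB foot 589 ((490.0005798339844, 369.9730529785156), (93.81525421142578, 112.32775115966797), 0.8671659827232361) 0.00708653851389629
t 0.1 rot [-1.200e-03 -1.300e-03 -1.204e+00] shift [ 0.1617  0.3059 -0.0072] F [-0.7 -0.1 -0.2] gap 0.0852
time_s: 0.72
position: [0.2074, -0.509, 0.1931]
orientation: [0.813, 0.582, 0.0, -0.001]
force: [0.1, -0.4, -0.3]
finger_gap: 0.0853
gripper_force: 0.0
time_s: 1.1
position: [0.21, -0.5075, 0.1925]
orientation: [0.7, 0.714, 0.003, 0.0]
force: [9.9, 2.4, -2.6]
finger_gap: 0.0853
gripper_force: 0.0
t 1.1 rot [ 0.0041 -0.0036 -0.0012] shift [ 0.1605  0.3033 -0.0075] F [ 9.9  2.4 -2.6] gap 0.0853
```

```bash
python3 -m creep '0 0 0 .027 .05 0 .085;0 0 0 .027 .05 0 .085;0 0 0 .027 .05 0 .085;0 0 0 .027 .05 0 .085;0 0 0 .027 .05 0 .085' | head -2
python3 -m creep '0 0 0 .026 .05 0 .085;-.15 0 0 0 0 0 .085;-.15 0 0 0 0 0 .085;0 0 0 0 0 0 .085'
python3 -c "
from look import *
goto((.5106,-.3413,.136),.03,.3)
goto((.5342,-.3413,.060),.03,.3)"
```

```text
time_s: 1.72
position: [0.4566, -0.3691, 0.1932]
time_s: 2.22
position: [0.5022, -0.3421, 0.1918]
orientation: [0.695, 0.704, 0.107, 0.103]
force: [0.3, 0.4, 0.9]
finger_gap: 0.085
gripper_force: 0.0
t 2.23 rot [-0.0028  0.0012 -0.0168] shift [ 0.0005 -0.0085  0.0558] F [0.3 0.4 0.9] gap 0.085
t 2.23 rot [-0.0028  0.0012 -0.0168] shift [-0.0002 -0.0084  0.1354] F [0.3 0.4 0.9] gap 0.085
```

```bash
python3 -m creep '0 0 -.017 0 -.0085 .035 .085;0 0 0 0 0 .04 .085;0 0 0 0 0 .03 .085;0 0 0 0 0 .02 .085;0 0 0 0 0 .01 .085'
python3 - <<'E'
from look import *
goto((.5342,-.3413,.060),.03,.3)
p,d=env.grab_frame("scene");q,e=env.grab_frame("top")
a=cv2.resize(p[120:260,110:250,::-1],None,fx=2.85,fy=2.85,interpolation=cv2.INTER_CUBIC);b=cv2.resize(q[120:260,410:550,::-1],None,fx=2.85,fy=2.85,interpolation=cv2.INTER_CUBIC)
cv2.imwrite("pics/g1.png",np.hstack([a,b]))
E
```

```text
time_s: 2.85
position: [0.5374, -0.3431, 0.061]
orientation: [0.687, 0.711, 0.105, 0.105]
force: [-0.7, 0.3, -0.3]
finger_gap: 0.0851
gripper_force: 0.0
t 2.85 rot [-0.0018  0.003   0.004 ] shift [ 0.0019 -0.0033  0.0001] F [-0.7  0.3 -0.3] gap 0.0851
```

View pics/g1.png

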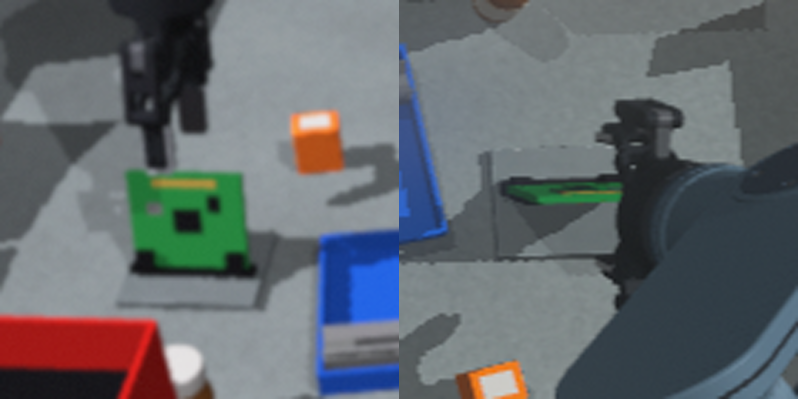

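```bash
python3 - <<'E'
from look import *
s=env.read_state();r=R.from_quat(s["orientation"])
print(s["position"],s["time_s"])
for v in([0,0,0],[0,.043,-.013],[0,-.043,-.013],[0,0,-.08]):
    X=s["position"]+r.apply(v); u=np.array(pix("scene",X)); w=np.array(pix("top",X)); print(v,X.round(4),"scene crop",((u-[110,120])*2.85).round(),"top crop",((w-[410,120])*2.85).round())
E
```

```text
[ 0.53701583 -0.34288824  0.06126685] 2.95
[0, 0, 0] [ 0.537  -0.3429  0.0613] scene crop [183. 208.] top crop [183. 189.]
[0, 0.043, -0.013] [ 0.5743 -0.3416  0.0863] scene crop [165. 214.] top crop [189. 135.]
[0, -0.043, -0.013] [ 0.4921 -0.3444  0.061 ] scene crop [196. 173.] top crop [189. 246.]
[0, 0, -0.08] [ 0.5135 -0.3434  0.1377] scene crop [172. 112.] top crop [221. 200.]
```

```bash
python3 - <<'E'
from look import *
p,d=env.grab_frame("scene");q,e=env.grab_frame("top")
c=cloud("scene",p,d);g=cv2.cvtColor(p[...,::-1].copy(),cv2.COLOR_BGR2GRAY)
def dark(c,im):
    return (im.max(-1)<70)&(abs(c[...,0]-.537)<.1)&(abs(c[...,1]+.343)<.06)&(c[...,2]>.03)&(c[...,2]<.2)
P=c[dark(c,p)]
for f in(P[P[:,0]>.55],P[P[:,0]<.52]):
    print(len(f),"zmin",np.sort(f[:,2])[:8].round(3)); 
for (u,v) in((155,160),(150,140),(190,125),(190,110)):
    U,V=int(110+u/2.85),int(120+v/2.85); print(u,v,p[V,U],c[V,U].round(4))
c2=cloud("top",q,e)
for (u,v) in((240,115),(228,290),(225,160),(230,130)):
    U,V=int(410+u/2.85),int(120+v/2.85); print('top',u,v,q[V,U],c2[V,U].round(4))
np.save("pics/f.npy",d); cv2.imwrite("pics/g2.png",p[...,::-1])
print(env.read_state()["position"])
E
```

```text
281 zmin [0.03  0.03  0.031 0.031 0.033 0.128 0.13  0.131]
368 zmin [0.096 0.097 0.098 0.098 0.098 0.098 0.099 0.099]
155 160 [30 32 36] [ 0.5712 -0.3411  0.136 ]
150 140 [28 30 34] [ 0.5674 -0.3435  0.1513]
190 125 [36 35 38] [ 0.4811 -0.3461  0.104 ]
190 110 [35 34 38] [ 0.4755 -0.3458  0.114 ]
top 240 115 [39 42 43] [ 0.5574 -0.3318  0.2126]
top 228 290 [46 50 54] [ 0.4498 -0.3411  0.1443]
top 225 160 [38 40 43] [ 0.5327 -0.3284  0.1852]
top 230 130 [39 43 44] [ 0.5569 -0.3375  0.1757]
[ 0.53718715 -0.34356273  0.06279674]
```

```bash
python3 - <<'E'
import cv2
p=cv2.imread("pics/g2.png")
cv2.imwrite("pics/g3.png",cv2.resize(p[110:220,140:210],None,fx=5,fy=5,interpolation=cv2.INTER_CUBIC))
E
```

```text
(no output)
```

View pics/g3.png

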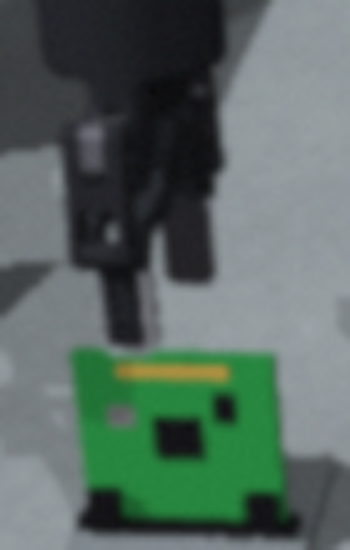

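The enlarged crop shows both fingertips ending just above the board's top edge, with the front tip at crop (125,340). That is about 41 mm short of where the reported TCP puts them. I'll trust the cameras, go on in small steps and re-measure.

```bash
python3 -m creep '0 0 0 .002 -.003 .01 .085;0 0 0 0 0 .01 .085;0 0 0 0 0 .01 .085;0 0 0 0 0 0 .085'
cat >> look.py <<'E'
def tips(save=None):
    """lowest dark (finger) points near the tool in the scene view, in tool axes"""
    p,d=env.grab_frame("scene"); c=cloud("scene",p,d); s=env.read_state(); r=R.from_quat(s["orientation"])
    t=r.inv().apply(np.nan_to_num(c.reshape(-1,3),nan=9)-s["position"]); ok=(p.reshape(-1,3).max(-1)<60)&(abs(t[:,0])<.016)&(abs(t[:,1])<.07)&(t[:,2]>-.1)&(t[:,2]<.02)
    t=t[ok]
    for f in(t[t[:,1]>0],t[t[:,1]<0]):
        if len(f)>9: z=np.sort(f[:,2])[-8:]; g=f[f[:,2]>z[0]-.006]; print("tip tool-z",z.round(3),"tool-y",g[:,1].min().round(4),g[:,1].max().round(4),"tool-x",g[:,0].mean().round(4))
    if save: cv2.imwrite(save,p[...,::-1])
E
python3 -c "
from look import *
tips()
goto((.5342,-.3413,.060),.03,.3)"
```

```text
time_s: 3.55
position: [0.5422, -0.3404, 0.0313]
orientation: [0.688, 0.711, 0.106, 0.105]
force: [-0.7, -0.9, -0.0]
finger_gap: 0.0853
gripper_force: 0.0
tip tool-z [-0.013 -0.012 -0.012  0.019  0.019  0.02   0.02   0.02 ] tool-y 0.0015 0.0111 tool-x -0.0003
tip tool-z [-0.053 -0.052 -0.052 -0.051 -0.051 -0.051 -0.051 -0.05 ] tool-y -0.047 -0.0409 tool-x 0.0016
t 3.6 rot [-0.0008  0.0032  0.0035] shift [-0.0003  0.0004 -0.0293] F [-0.2 -0.3 -0.6] gap 0.085
```

```bash
python3 -m creep '0 0 0 0 .0004 .012 .085;0 0 0 0 0 0 .085'
python3 - <<'E'
from look import *
p,d=env.grab_frame("scene");q,e=env.grab_frame("top")
a=cv2.resize(p[130:230,140:240,::-1],None,fx=4,fy=4,interpolation=cv2.INTER_CUBIC);b=cv2.resize(q[130:230,430:530,::-1],None,fx=4,fy=4,interpolation=cv2.INTER_CUBIC)
cv2.imwrite("pics/g4.png",np.hstack([a,b]))
E
```

```text
time_s: 3.85
position: [0.5463, -0.3404, 0.0202]
orientation: [0.688, 0.711, 0.106, 0.105]
force: [-0.6, -1.3, -0.2]
finger_gap: 0.0847
gripper_force: 0.0
```

View pics/g4.png

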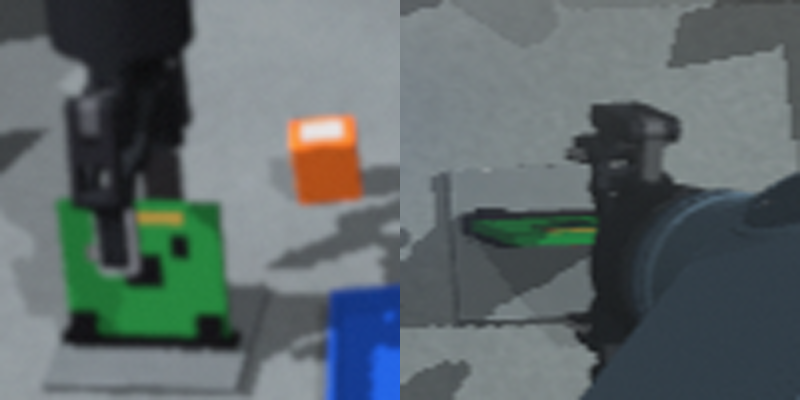

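The front finger now stands before the board with its tip at left crop (115,275), and the back finger is behind it, so the board is straddled. Closing.

```bash
python3 -m creep '0 0 0 0 0 0 .04;0 0 0 0 0 0 .02;0 0 0 0 0 0 0;0 0 0 0 0 0 0;0 0 0 0 0 0 0'; python3 -m creep '0 0 0 0 0 0 0;0 0 0 0 0 0 0'
```

```text
time_s: 4.58
position: [0.5478, -0.3413, 0.0221]
orientation: [0.688, 0.71, 0.106, 0.107]
force: [4.6, 0.5, 0.0]
finger_gap: 0.005
gripper_force: 60.3
time_s: 4.82
position: [0.5477, -0.3413, 0.022]
orientation: [0.688, 0.71, 0.106, 0.107]
force: [5.7, 1.1, 2.1]
finger_gap: 0.0053
gripper_force: 60.3
```

```bash
python3 -m creep '0 0 0 0 0 -.01 0;0 0 0 0 0 -.02 0;0 0 0 0 0 -.03 0;0 0 0 0 0 -.03 0;.1 0 0 0 0 -.01 0'|grep -A3 pos; python3 -m creep '.1 0 -.07 0 0 0 0;.1 0 -.07 0 0 0 0;0 0 0 0 0 0 0'
python3 -c "
from look import *
goto((.6255,-.1389,.12),.177,0)"
```

```text
position: [0.5145, -0.342, 0.1177]
orientation: [0.693, 0.714, 0.069, 0.07]
force: [-0.1, -0.6, -0.7]
finger_gap: 0.0052
time_s: 5.82
position: [0.5179, -0.3409, 0.116]
orientation: [0.643, 0.766, -0.007, 0.006]
force: [-0.3, -0.2, -0.7]
finger_gap: 0.0051
gripper_force: 60.1
t 5.83 rot [-0.0029  0.0184 -0.0034] shift [ 0.1799  0.1415 -0.004 ] F [-0.3 -0.2 -0.7] gap 0.0051
```

```bash
python3 -m creep '0 .018 0 .02 .016 0 0;0 0 0 .045 .035 0 0;0 0 0 .045 .035 0 0;0 0 0 .045 .035 0 0;0 0 0 .025 .02 0 0'|grep pos; python3 -m creep '0 0 0 0 0 .01 0;0 0 0 0 0 0 0'
python3 - <<'E'
from look import *
goto((.6255,-.1389,.12),.177,0)
fr={n:env.grab_frame(n) for n in("scene","top")}
for n,(p,d) in fr.items():
    c=cloud(n,p,d);h=cv2.cvtColor(p,cv2.COLOR_RGB2HSV)
    P=sel(c,h,(.56,.7,-.24,-.04),(.06,.25),(40,85),(80,255))
    print(n,len(P),P.mean(0).round(4),"z",np.percentile(P[:,2],[1,99]).round(4),rect(P))
    U=P[P[:,2]>np.percentile(P[:,2],99)-.012]; L=P[P[:,2]<np.percentile(P[:,2],1)+.012]
    for Q in(U,L):print("  ",Q.mean(0).round(4),rect(Q))
p=fr["scene"][0];q=fr["top"][0]
cv2.imwrite("pics/g5.png",np.hstack([cv2.resize(x[...,::-1],(400,400),interpolation=cv2.INTER_CUBIC) for x in(p[120:270,190:340],q[110:230,330:450])]))
E
```

```text
position: [0.6253, -0.1361, 0.1158]
time_s: 6.7
position: [0.6236, -0.1396, 0.1046]
orientation: [0.644, 0.765, -0.001, -0.002]
force: [-0.1, 0.4, -0.9]
finger_gap: 0.0051
gripper_force: 60.2
t 6.7 rot [-0.0044 -0.001  -0.0061] shift [ 0.0003  0.002  -0.0154] F [-0.1  0.4 -0.9] gap 0.0051
scene 1102 [ 0.6267 -0.1385  0.1371] z [0.0991 0.1792] ((633.41845703125, -132.26113891601562), (66.74844360351562, 77.21929931640625), 40.33466720581055)
   [ 0.6282 -0.1382  0.1759] ((633.4571533203125, -132.15423583984375), (66.76192474365234, 77.1502914428711), 40.17829895019531)
   [ 0.6263 -0.1384  0.105 ] ((625.9923706054688, -138.79983520507812), (7.153558731079102, 83.64234924316406), 11.501219749450684)
top 9 [ 0.6272 -0.1826  0.1446] z [0.124  0.1578] ((627.0564575195312, -182.3057403564453), (1.160292148590088, 5.270718574523926), 13.925681114196777)
   [ 0.6272 -0.1822  0.1524] ((627.1216430664062, -182.11390686035156), (0.8279682397842407, 4.880762100219727), 9.560251235961914)
   [ 0.6274 -0.1835  0.1293] ((627.3609619140625, -183.53347778320312), (2.976391553878784, 0.0), 126.8697280883789)
```

View pics/g5.png

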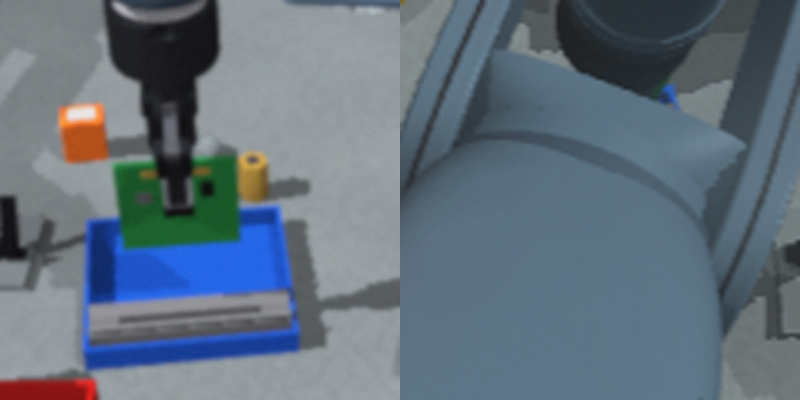

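The left panel shows the board held square above the bay, with its lower edge at (180,245) and the slot at (190,314). The arm hides the board from the top camera. The scene depth puts the board within 1 mm of the commanded place, so I'm lowering it.

```bash
python3 -m creep '0 0 -.006 .001 .0024 .02 0;0 0 0 0 0 .025 0;0 0 0 0 0 .015 0;0 0 0 0 0 .008 0;0 0 0 0 0 0 0'|grep -A3 pos; python3 -m creep '0 0 0 0 0 .006 0;0 0 0 0 0 .006 0;0 0 0 0 0 .005 0;0 0 0 0 0 .003 0;0 0 0 0 0 0 0'
python3 -c "
from look import *
goto((.626,-.1382,.009),.177,0)"
```

```text
position: [0.627, -0.139, 0.0377]
orientation: [0.642, 0.767, -0.001, -0.001]
force: [0.0, -0.1, 0.4]
finger_gap: 0.0048
time_s: 8.05
position: [0.627, -0.1385, 0.0174]
orientation: [0.642, 0.767, -0.001, -0.001]
force: [-2.2, -0.0, -1.7]
finger_gap: 0.0054
gripper_force: 60.3
t 8.05 rot [-0.0027  0.0003  0.0004] shift [ 0.0005 -0.0009  0.0084] F [-2.2 -0.  -1.7] gap 0.0054
```

```bash
python3 -m creep '0 0 0 0 -.001 .003 0;0 0 0 0 0 .003 0;0 0 0 0 0 0 0'|grep -A2 -e pos -e force;  python3 -m creep '0 0 0 0 0 .002 0;0 0 0 0 0 .001 0;0 0 0 0 0 0 0'|grep -A2 -e pos -e force
```

```text
position: [0.6262, -0.1389, 0.0116]
orientation: [0.642, 0.767, -0.001, -0.0]
force: [-0.1, 0.0, -0.4]
finger_gap: 0.0054
gripper_force: 60.3
position: [0.6267, -0.1391, 0.0102]
orientation: [0.642, 0.767, -0.001, 0.0]
force: [-2.2, 0.9, 6.5]
finger_gap: 0.0053
gripper_force: 61.5
```

```bash
python3 -m creep '0 0 0 0 0 .001 0;0 0 0 0 0 .001 0;0 0 0 0 0 0 0'|grep -A2 -e pos -e force
```

```text
position: [0.6269, -0.1391, 0.0102]
orientation: [0.642, 0.767, -0.001, 0.001]
force: [-5.7, 2.2, 16.8]
finger_gap: 0.0053
gripper_force: 63.3
```

```bash
python3 -m creep '0 0 0 0 0 -.001 0;0 0 0 0 0 -.001 .01;0 0 0 0 0 0 .03;0 0 0 0 0 0 .04;0 0 0 0 0 0 .05'|grep -A2 -e pos -e force;  python3 -m creep '0 0 0 0 0 -.02 .05;0 0 0 0 0 -.04 .06;0 0 0 0 0 -.05 .08;0 0 0 0 0 -.03 .08;0 0 0 0 0 0 .08'|grep -A2 -e pos -e force
python3 - <<'E'
from look import *
fr={n:env.grab_frame(n) for n in("scene","top")}
for n,(p,d) in fr.items():
    c=cloud(n,p,d);h=cv2.cvtColor(p,cv2.COLOR_RGB2HSV)
    P=sel(c,h,(.56,.7,-.24,-.04),(.02,.12),(40,85),(80,255))
    print(n,len(P),P.mean(0).round(4),"z",np.percentile(P[:,2],[1,99]).round(4))
    if len(P)>50:
        w,V=np.linalg.eigh(np.cov((P-P.mean(0)).T));print(V[:,0])
goto((.405,.2405,.16),0,0)
E
```

```text
position: [0.6261, -0.1389, 0.0086]
orientation: [0.642, 0.767, -0.001, -0.001]
force: [0.1, 0.0, -0.2]
finger_gap: 0.0501
gripper_force: 0.0
position: [0.6284, -0.1395, 0.1521]
orientation: [0.642, 0.767, -0.0, 0.003]
force: [0.4, 0.8, 1.2]
finger_gap: 0.0802
gripper_force: 0.0
scene 808 [ 0.6292 -0.1383  0.0522] z [0.0214 0.0834]
[0.98422102 0.17657024 0.01148662]<stdin>:6: RuntimeWarning: Mean of empty slice.
  ret = um.true_divide(
Traceback (most recent call last):
IndexError: index -1 is out of bounds for axis 0 with size 0
```

```bash
python3 -m creep '0 0 .177 0 0 0 .08;0 0 0 .04 -.024 0 .08;0 0 0 .05 -.03 0 .08;0 0 0 .052 -.031 0 .08;0 0 0 .052 -.031 0 .08'|grep  -e pos; python3 -m creep '0 0 0 .052 -.031 0 .08;0 0 0 .052 -.031 0 .08;0 0 0 .05 -.03 .02 .08;0 0 0 .03 -.017 .04 .08;0 0 0 0 0 0 .08'|grep  -A2 -e pos -e force
python3 -c "
from look import *
goto((.405,.2405,-.035),0,0)"
```

```text
position: [0.508, 0.0567, 0.1468]
position: [0.3957, 0.2396, 0.0847]
orientation: [0.706, 0.709, -0.005, -0.003]
force: [-0.3, -0.5, -0.6]
finger_gap: 0.0799
gripper_force: 0.0
t 11.78 rot [-0.0117  0.0039  0.0042] shift [0.0009 0.0093 0.1197] F [-0.3 -0.5 -0.6] gap 0.0799
```

```bash
python3 -m creep '-.011 .004 .004 .001 .0093 .01 .08;0 0 0 0 0 .03 .08;0 0 0 0 0 .03 .08;0 0 0 0 0 .025 .08;0 0 0 0 0 .015 .08'|grep  -e pos; python3 -m creep '0 0 0 0 0 .009 .08;0 0 0 0 0 0 .08'|grep  -A2 -e pos -e force
python3 - <<'E'
from look import *
goto((.405,.241,-.035),0,0)
fr={n:env.grab_frame(n) for n in("scene","top")}
p=fr["scene"][0];q=fr["top"][0]
cv2.imwrite("pics/m1.png",np.hstack([cv2.resize(x[...,::-1],(400,400),interpolation=cv2.INTER_CUBIC) for x in(p[120:220,370:470],q[200:300,160:260])]))
E
```

```text
position: [0.4129, 0.2391, -0.0223]
position: [0.4122, 0.2397, -0.0305]
orientation: [0.709, 0.705, 0.004, 0.002]
force: [-0.2, -0.7, 0.6]
finger_gap: 0.0803
gripper_force: 0.0
t 12.65 rot [ 0.0089 -0.0027 -0.0051] shift [ 0.0013 -0.0072  0.0045] F [-0.2 -0.7  0.6] gap 0.0803
```

View pics/m1.png

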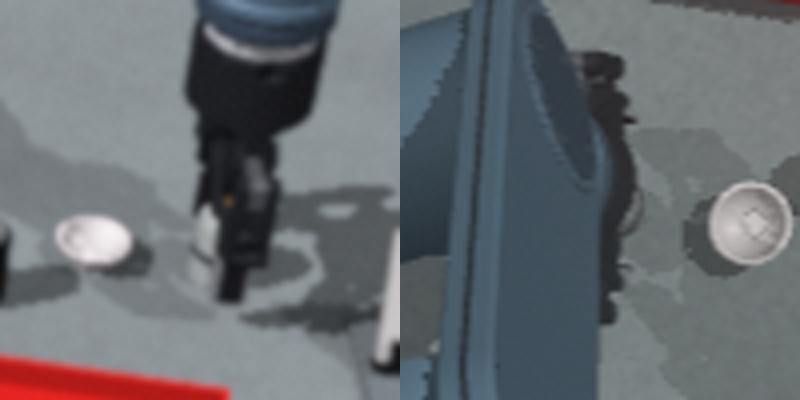

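The front finger (230,290) is in front of the silver can (205,250), with clearance all round. The remaining offset is 7 mm, so I'll correct it and close.

```bash
python3 -m creep '.009 -.003 -.005 .0015 -.0072 .0045 .08;0 0 0 0 0 0 .06;0 0 0 0 0 0 .05'|grep  -e pos; python3 -m creep '0 0 0 0 0 0 .04;0 0 0 0 0 0 .03;0 0 0 0 0 0 .02;0 0 0 0 0 0 .02;0 0 0 0 0 0 .02'|grep  -A2 -e pos -e force
```

```text
position: [0.4044, 0.2421, -0.0345]
position: [0.4047, 0.2421, -0.0342]
orientation: [0.707, 0.708, 0.0, 0.0]
force: [-1.1, 0.7, 5.5]
finger_gap: 0.0345
gripper_force: 59.7
```

```bash
python3 -m creep '0 0 0 0 0 -.01 .02;0 0 0 0 0 -.03 .02;0 0 0 0 0 -.04 .02;0 0 -.088 0 0 -.03 .02;0 0 -.089 0 0 0 .02'|grep  -e pos; python3 -m creep '0 0 0 0 0 0 .02'|grep  -A2 -e pos -e force
python3 -c "
from look import *
goto((.5614,-.189,.076),.177,0)"
```

```text
position: [0.4063, 0.2426, 0.0783]
position: [0.4043, 0.2419, 0.0759]
orientation: [0.642, 0.767, 0.0, 0.0]
force: [0.4, 0.4, -2.0]
finger_gap: 0.0344
gripper_force: 59.8
t 14.5 rot [0.0008 0.0002 0.0005] shift [-4.518e-01  7.870e-02 -1.000e-04] F [ 0.4  0.4 -2. ] gap 0.0344
```

Nine rows of about (-.05, .0087).

```bash
python3 -m creep '0 0 0 -.03 .005 0 .02;0 0 0 -.05 .009 0 .02;0 0 0 -.055 .0095 0 .02;0 0 0 -.055 .0095 0 .02;0 0 0 -.055 .0095 0 .02'|grep  -e pos; python3 -m creep '0 0 0 -.055 .0095 0 .02;0 0 0 -.055 .0095 0 .02;0 0 0 -.05 .009 0 .02;0 0 0 -.03 .005 0 .02;0 0 0 -.017 .003 0 .02'|grep  -A2 -e pos -e force;python3 -m creep '0 0 0 0 0 .02 .02;0 0 0 0 0 .02 .02;0 0 0 0 0 0 .02'|grep  -A2 -e pos -e force
python3 -c "
from look import *
goto((.5614,-.189,-.03),.177,0)"
```

```text
position: [0.4895, 0.0068, 0.0749]
position: [0.5615, -0.1904, 0.0745]
orientation: [0.643, 0.766, -0.0, -0.001]
force: [-0.0, -0.2, -0.3]
finger_gap: 0.0346
gripper_force: 59.8
position: [0.5599, -0.1873, 0.0335]
orientation: [0.641, 0.767, -0.0, -0.003]
force: [0.4, 0.0, -1.0]
finger_gap: 0.0348
gripper_force: 59.9
t 16.12 rot [-0.0039 -0.0033  0.0011] shift [-0.002   0.0012  0.0635] F [ 0.4  0.  -1. ] gap 0.0348
```

```bash
python3 -m creep '0 0 0 -.001 .001 .02 .02;0 0 0 0 0 .02 .02;0 0 0 0 0 .01 .02;0 0 0 0 0 .004 .02;0 0 0 0 0 .003 .02'|grep  -e pos; python3 -m creep '0 0 0 0 0 .002 .02;0 0 0 0 0 0 .02'|grep  -A2 -e pos -e force
python3 -c "
from look import *
goto((.5614,-.189,-.03),.177,0)"
```

```text
position: [0.5635, -0.1899, -0.0209]
position: [0.5631, -0.1899, -0.0233]
orientation: [0.641, 0.767, 0.0, 0.0]
force: [0.7, 0.0, -2.2]
finger_gap: 0.0346
gripper_force: 59.9
t 17.0 rot [0.0005 0.0005 0.0012] shift [ 0.0012 -0.0015  0.0067] F [ 0.7  0.  -2.2] gap 0.0346
```

```bash
python3 -m creep '0 0 0 0 0 .002 .02;0 0 0 0 0 .002 .02;0 0 0 0 0 .001 .02;0 0 0 0 0 0 .02'|grep  -e pos -e force; python3 -m creep '0 0 0 0 0 .001 .02;0 0 0 0 0 0 .02'|grep  -e pos -e force
```

```text
position: [0.5629, -0.1897, -0.0287]
force: [-0.1, 0.3, -1.1]
gripper_force: 59.9
position: [0.5629, -0.1898, -0.0296]
force: [-0.4, -1.1, -0.9]
gripper_force: 59.9
```

```bash
python3 -m creep '0 0 0 0 0 .001 .02;0 0 0 0 0 0 .02'|grep  -e pos -e force
```

```text
position: [0.5631, -0.1899, -0.0302]
force: [-1.1, 0.4, 2.5]
gripper_force: 60.3
```

```bash
python3 -m creep '0 0 0 0 0 0 .04;0 0 0 0 0 0 .05;0 0 0 0 0 0 .055;0 0 0 0 0 0 .055;0 0 0 0 0 -.01 .055'|grep  -e pos -e force -e gap; python3 -m creep '0 0 0 0 0 -.03 .055;0 0 0 0 0 -.04 .055;0 0 0 0 0 -.04 .08;0 0 .177 0 0 0 .08;0 0 0 0 0 0 .08'|grep  -e pos -e force
python3 -c "
from look import *
p,d=env.grab_frame('scene');c=cloud('scene',p,d);h=cv2.cvtColor(p,cv2.COLOR_RGB2HSV)
P=sel(c,h,(.52,.60,-.23,-.15),(.012,.09),None,(0,90));print(len(P),np.percentile(P[:,2],[1,50,90,99]).round(4),rect(P))
P=sel(c,h,(.40,.47,.05,.13),(.012,.09));print(len(P),np.percentile(P[:,2],[1,50,90,99]).round(4),rect(P))
goto((.4345,.0898,.08),0,0)"
```

```text
position: [0.5622, -0.1894, -0.021]
force: [0.4, 0.1, 0.5]
finger_gap: 0.0545
gripper_force: 0.0
position: [0.5633, -0.1899, 0.0907]
force: [-0.7, -0.1, -1.1]
gripper_force: 0.0
199 [0.0175 0.0463 0.0491 0.0604] ((565.4064331054688, -188.56846618652344), (33.20561981201172, 35.011817932128906), 55.939491271972656)
260 [0.0125 0.0403 0.0505 0.0552] ((438.1009521484375, 90.62010192871094), (32.5941162109375, 33.99298858642578), 4.807485580444336)
t 19.3 rot [0.0004 0.0003 0.0048] shift [ 0.2795 -0.1283  0.0099] F [-0.2  0.1 -0.6] gap 0.0798
```

```bash
python3 -m creep '0 0 .005 .03 -.014 0 .08;0 0 0 .05 -.023 0 .08;0 0 0 .055 -.025 0 .08;0 0 0 .055 -.025 0 .08;0 0 0 .05 -.023 0 .08'|grep  -e pos; python3 -m creep '0 0 0 .03 -.0135 0 .08;0 0 0 .01 -.004 0 .08;0 0 0 0 0 0 .08;0 0 0 0 0 0 .08'|grep  -A2 -e pos -e force
python3 -c "
from look import *
goto((.4356,.0893,-.033),0,0)"
```

```text
position: [0.452, 0.0523, 0.0889]
position: [0.4371, 0.0897, 0.0893]
orientation: [0.708, 0.706, -0.0, 0.0]
force: [0.3, -0.7, -0.5]
finger_gap: 0.0801
gripper_force: 0.0
t 20.43 rot [ 0.0004  0.0006 -0.0038] shift [-0.0004 -0.0015  0.1223] F [ 0.3 -0.7 -0.5] gap 0.0801
```

```bash
python3 -m creep '0 0 -.004 0 -.0015 .01 .08;0 0 0 0 0 .03 .08;0 0 0 0 0 .03 .08;0 0 0 0 0 .025 .08;0 0 0 0 0 .015 .08'|grep  -e pos; python3 -m creep '0 0 0 0 0 .008 .08;0 0 0 0 0 .004 .08;0 0 0 0 0 0 .08;0 0 0 0 0 0 .06'|grep  -A2 -e pos -e force; python3 -m creep '0 0 0 0 0 0 .05;0 0 0 0 0 0 .04;0 0 0 0 0 0 .02;0 0 0 0 0 0 .02;0 0 0 0 0 0 .02'|grep  -A2 -e pos -e force
```

```text
position: [0.4338, 0.0899, -0.0226]
position: [0.4354, 0.0906, -0.0321]
orientation: [0.707, 0.707, 0.0, 0.001]
force: [-0.1, 0.0, 0.1]
finger_gap: 0.0638
gripper_force: 0.0
position: [0.435, 0.0906, -0.0322]
orientation: [0.707, 0.707, 0.0, 0.0]
force: [-1.2, -0.3, 5.4]
finger_gap: 0.0334
gripper_force: 59.3
```

```bash
python3 -m creep '0 0 0 0 0 -.01 .02;0 0 0 0 0 -.03 .02;0 0 0 0 0 -.04 .02;0 0 -.088 0 0 -.03 .02;0 0 -.089 0 0 0 .02'|grep  -e pos; python3 -m creep '0 0 0 0 0 0 .02;0 0 0 0 0 0 .02'|grep  -A2 -e pos -e force
python3 -c "
from look import *
goto((.548,-.1142,.078),.177,0)"
```

```text
position: [0.4369, 0.0906, 0.0804]
position: [0.4343, 0.0907, 0.0772]
orientation: [0.642, 0.766, -0.0, -0.0]
force: [0.1, -0.0, -1.1]
finger_gap: 0.0342
gripper_force: 59.9
t 23.05 rot [-0.0008 -0.     -0.0014] shift [-0.2217  0.0758 -0.0008] F [ 0.1 -0.  -1.1] gap 0.0342
```

```bash
python3 -m creep '0 0 0 -.03 .01 0 .02;0 0 0 -.05 .017 0 .02;0 0 0 -.055 .019 0 .02;0 0 0 -.05 .017 0 .02;0 0 0 -.03 .01 0 .02'|grep  -e pos; python3 -m creep '0 0 0 -.0067 .0028 .01 .02;0 0 0 0 0 .03 .02;0 0 0 0 0 .03 .02;0 0 0 0 0 .01 .02;0 0 0 0 0 0 .02'|grep  -A2 -e pos -e force
python3 -c "
from look import *
goto((.548,-.1142,-.028),.177,0)"
```

```text
position: [0.5454, -0.1106, 0.0766]
position: [0.5476, -0.1133, -0.0033]
orientation: [0.642, 0.767, -0.0, -0.001]
force: [-0.5, 0.2, -1.3]
finger_gap: 0.0338
gripper_force: 59.9
t 24.3 rot [-0.0019 -0.0012  0.0006] shift [-0.001   0.0002  0.0247] F [-0.5  0.2 -1.3] gap 0.0338
```

```bash
python3 -m creep '0 0 0 0 0 .01 .02;0 0 0 0 0 .008 .02;0 0 0 0 0 .004 .02;0 0 0 0 0 .001 .02;0 0 0 0 0 0 .02'|grep  -e pos -e force; python3 -m creep '0 0 0 0 0 .001 .02;0 0 0 0 0 0 .02'|grep  -e pos -e force;python3 -m creep '0 0 0 0 0 .001 .02;0 0 0 0 0 0 .02'|grep  -e pos -e force
```

```text
position: [0.5487, -0.1143, -0.0255]
force: [-0.0, -0.1, -1.7]
gripper_force: 59.9
position: [0.5487, -0.1143, -0.0265]
force: [-0.5, -0.1, -1.5]
gripper_force: 59.9
position: [0.5485, -0.1142, -0.0276]
force: [-0.4, -0.6, -1.0]
gripper_force: 59.9
```

```bash
python3 -m creep '0 0 0 0 0 .001 .02;0 0 0 0 0 0 .02'|grep  -e pos -e force
```

```text
position: [0.5487, -0.1143, -0.0281]
force: [-0.6, -0.4, 4.8]
gripper_force: 60.3
```

```bash
python3 -m creep '0 0 0 0 0 0 .04;0 0 0 0 0 0 .05;0 0 0 0 0 0 .055;0 0 0 0 0 0 .055;0 0 0 0 0 -.01 .055'|grep  -e pos -e force -e gap; python3 -m creep '0 0 0 0 0 -.03 .055;0 0 0 0 0 -.05 .055;0 0 0 0 0 -.05 .085;0 0 .172 0 0 -.02 .085;0 0 0 0 0 0 .085'|grep  -e pos -e force
python3 -c "
from look import *
p,d=env.grab_frame('scene');c=cloud('scene',p,d);h=cv2.cvtColor(p,cv2.COLOR_RGB2HSV)
P=sel(c,h,(.51,.59,-.155,-.075),(.012,.09),None,(0,110));print(len(P),np.percentile(P[:,2],[1,50,90,99]).round(4),rect(P))
goto((.462,.366,.134),.005,0)"
```

```text
position: [0.5478, -0.1139, -0.0189]
force: [0.8, -0.0, 1.0]
finger_gap: 0.055
gripper_force: 0.0
position: [0.5499, -0.1148, 0.134]
force: [-0.8, -0.3, 0.3]
gripper_force: 0.0
181 [0.0202 0.0521 0.0555 0.06  ] ((551.1710205078125, -112.6082992553711), (34.27797317504883, 29.041189193725586), 6.8588385581970215)
t 26.98 rot [0.0018 0.0009 0.0037] shift [ 0.4808 -0.0844 -0.0018] F [-0.4  1.   0.2] gap 0.0855
```

```bash
python3 -m creep '0 0 0 .03 -.005 0 .085;0 0 0 .055 -.0096 0 .085;0 0 0 .055 -.0096 0 .085;0 0 0 .055 -.0096 0 .085;0 0 0 .055 -.0096 0 .085'|grep  -e pos; python3 -m creep '0 0 0 .055 -.0096 0 .085;0 0 0 .055 -.0096 0 .085;0 0 0 .055 -.0096 0 .085;0 0 0 .045 -.008 0 .085;0 0 0 .02 -.004 0 .085'|grep  -e pos; python3 -m creep '-.15 0 0 0 0 0 .085;-.15 0 0 0 0 0 .085;0 0 0 0 0 0 .085;0 0 0 0 0 0 .085'|grep  -A2 -e pos -e force
python3 -c "
from look import *
goto((.4975,.366,.0198),.005,.3)"
```

```text
position: [0.5021, 0.1371, 0.1296]
position: [0.4599, 0.367, 0.1293]
position: [0.4626, 0.3652, 0.1315]
orientation: [0.697, 0.701, 0.105, 0.105]
force: [1.3, -0.2, -0.5]
finger_gap: 0.0854
gripper_force: 0.0
t 28.73 rot [-0.001   0.0003  0.001 ] shift [0.0007 0.0003 0.117 ] F [ 1.3 -0.2 -0.5] gap 0.0854
```

```bash
python3 -m creep '0 0 0 .0005 0 .02 .085;0 0 0 0 0 .03 .085;0 0 0 0 0 .03 .085;0 0 0 0 0 .02 .085;0 0 0 0 0 .012 .085'|grep  -e pos -e force; python3 -m creep '0 0 0 0 0 .005 .085;0 0 0 0 0 0 .085'|grep  -e pos -e force
python3 - <<'E'
from look import *
goto((.4975,.366,.0198),.005,.3)
p,d=env.grab_frame("scene")
cv2.imwrite("pics/w1.png",cv2.resize(p[130:240,430:540,::-1],(440,440),interpolation=cv2.INTER_CUBIC))
E
```

```text
position: [0.497, 0.3653, 0.0232]
force: [0.3, 0.8, -0.4]
gripper_force: 0.0
position: [0.497, 0.366, 0.0198]
force: [0.6, 0.4, 0.7]
gripper_force: 0.0
t 29.6 rot [ 0.0003  0.0001 -0.0001] shift [0.     0.0005 0.0001] F [0.6 0.4 0.7] gap 0.085
```

View pics/w1.png

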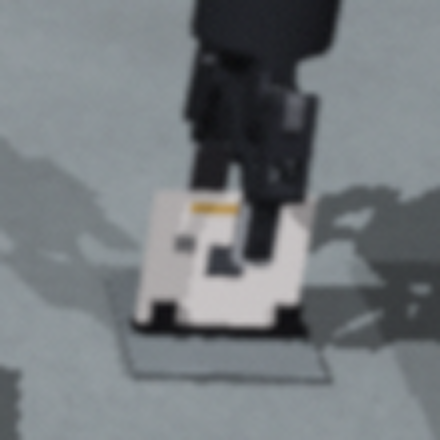

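The front finger (258,255) stands before the white board and the back finger (208,180) behind it. Closing, then lifting.

```bash
python3 -m creep '0 0 0 0 0 0 .04;0 0 0 0 0 0 .02;0 0 0 0 0 0 0;0 0 0 0 0 0 0;0 0 0 0 0 0 0'|grep -e pos; python3 -m creep '0 0 0 0 0 0 0;0 0 0 0 0 0 0'|grep -A2 -e pos -e force
python3 -m creep '0 0 0 0 0 -.01 0;0 0 0 0 0 -.02 0;0 0 0 0 0 -.03 0;0 0 0 0 0 -.03 0;.1 0 0 0 0 -.01 0'|grep pos; python3 -m creep '.1 0 .083 0 0 0 0;.1 0 .083 0 0 0 0;0 0 0 0 0 0 0;0 0 0 0 0 0 0'|grep -A2 -e pos -e force
python3 -c "
from look import *
goto((.651,.125,.115),-.161,0)"
```

```text
position: [0.4973, 0.3664, 0.0202]
position: [0.4973, 0.3664, 0.0202]
orientation: [0.697, 0.701, 0.107, 0.106]
force: [3.7, 0.8, 1.7]
finger_gap: 0.0053
gripper_force: 60.8
position: [0.4633, 0.366, 0.1157]
position: [0.4656, 0.3654, 0.1141]
orientation: [0.761, 0.649, 0.005, -0.006]
force: [-0.1, 0.1, -0.1]
finger_gap: 0.0052
gripper_force: 60.6
t 31.65 rot [-0.0024 -0.0148  0.0027] shift [-0.2076  0.2216 -0.0009] F [-0.1  0.1 -0.1] gap 0.0052
```

```bash
python3 -m creep '0 -.0148 .003 -.02 .021 0 0;0 0 0 -.037 .04 0 0;0 0 0 -.04 .0425 0 0;0 0 0 -.04 .0425 0 0;0 0 0 -.037 .04 0 0'|grep  -e pos; python3 -m creep '0 0 0 -.022 .024 0 0;0 0 0 -.01 .011 0 0;0 0 0 0 0 0 0;0 0 0 0 0 0 0'|grep -A2 -e pos -e force
python3 - <<'E'
from look import *
goto((.651,.125,.115),-.161,0)
p,d=env.grab_frame("scene");c=cloud("scene",p,d);h=cv2.cvtColor(p,cv2.COLOR_RGB2HSV)
P=sel(c,h,(.58,.72,.05,.2),(.085,.125),None,(0,40));P=P[P[:,2]<np.percentile(P[:,2],1)+.03]
m=P.mean(0);w,V=np.linalg.eigh(np.cov((P-m).T));print(len(P),m.round(4),V[:,0].round(3),np.percentile(P[:,2],[1,5,99]),rect(P))
E
```

```text
position: [0.6219, 0.1634, 0.1141]
position: [0.6504, 0.1285, 0.1141]
orientation: [0.762, 0.648, -0.0, -0.001]
force: [0.8, -0.2, -0.9]
finger_gap: 0.005
gripper_force: 60.6
t 32.77 rot [-0.0024 -0.0017  0.0002] shift [-0.0034  0.0011 -0.0009] F [ 0.8 -0.2 -0.9] gap 0.005
260 [0.6535 0.13   0.1176] [ 0.987 -0.158 -0.039] [0.10876319 0.11024024 0.12469285] ((653.5563354492188, 130.36032104492188), (86.13179016113281, 6.194070816040039), 81.2780532836914)
```

```bash
python3 -m creep '-.002 -.002 0 -.0034 .001 .02 0;0 0 0 0 0 .03 0;0 0 0 0 0 .02 0;0 0 0 0 0 .008 0;0 0 0 0 0 0 0'|grep -A3 pos; python3 -m creep '0 0 0 0 0 .006 0;0 0 0 0 0 .006 0;0 0 0 0 0 .005 0;0 0 0 0 0 .002 0;0 0 0 0 0 0 0'|grep -A2 -e pos -e force
python3 -c "
from look import *
goto((.651,.125,.009),-.161,0)"
```

```text
position: [0.6516, 0.1241, 0.036]
orientation: [0.762, 0.648, -0.0, 0.0]
force: [-0.9, -0.3, -0.8]
finger_gap: 0.0053
position: [0.6519, 0.1233, 0.0167]
orientation: [0.762, 0.647, -0.0, 0.0]
force: [-1.9, 0.5, -1.6]
finger_gap: 0.0054
gripper_force: 60.7
t 34.08 rot [-0.0002  0.0007 -0.0017] shift [ 0.0016 -0.0012  0.0077] F [-1.9  0.5 -1.6] gap 0.0054
```

```bash
python3 -m creep '0 0 0 0 -.001 .003 0;0 0 0 0 0 .002 0;0 0 0 0 0 0 0'|grep -e pos -e force;  python3 -m creep '0 0 0 0 0 .001 0;0 0 0 0 0 .001 0;0 0 0 0 0 0 0'|grep -e pos -e force; python3 -m creep '0 0 0 0 0 .001 0;0 0 0 0 0 0 0'|grep -e pos -e force
```

```text
position: [0.6511, 0.1235, 0.0119]
force: [0.3, -0.8, -1.2]
gripper_force: 60.7
position: [0.651, 0.1235, 0.01]
force: [-0.6, -0.3, 0.5]
gripper_force: 60.7
position: [0.651, 0.1235, 0.009]
force: [-1.3, -0.4, -1.8]
gripper_force: 60.7
```

```bash
python3 -m creep '0 0 0 0 0 .001 0;0 0 0 0 0 0 0'|grep -e pos -e force; python3 -m creep '0 0 0 0 0 .001 0;0 0 0 0 0 0 0'|grep -e pos -e force
```

```text
position: [0.6512, 0.1235, 0.0085]
force: [-1.2, -0.2, 3.3]
gripper_force: 61.1
position: [0.6513, 0.1235, 0.0085]
force: [-2.1, 0.6, 8.4]
gripper_force: 62.2
```

```bash
python3 -m creep '0 0 0 0 0 -.001 0;0 0 0 0 0 0 .01;0 0 0 0 0 0 .03;0 0 0 0 0 0 .04;0 0 0 0 0 0 .05'|grep -e pos -e force;  python3 -m creep '0 0 0 0 0 -.02 .05;0 0 0 0 0 -.04 .06;0 0 0 0 0 -.05 .08;0 0 -.13 0 0 -.02 .08;0 0 -.13 0 0 0 .08'|grep -e pos -e force
python3 -m creep '0 0 -.136 0 0 0 .08;0 0 0 0 0 0 .08;0 0 0 0 0 0 .08'|grep -e pos -e force
python3 - <<'E'
from look import *
p,d=env.grab_frame("scene");c=cloud("scene",p,d);h=cv2.cvtColor(p,cv2.COLOR_RGB2HSV)
P=sel(c,h,(.60,.72,.05,.2),(.034,.125),None,(0,40));w,V=np.linalg.eigh(np.cov((P-P.mean(0)).T));print(P.mean(0).round(4),V[:,0].round(3),np.percentile(P[:,2],[1,99]))
P=sel(c,h,(.33,.45,-.32,-.22),(.012,.09),None,(90,255));print(rect(P),np.percentile(P[:,2],99))
goto((.39,-.2725,.13),.235,0)
E
```

```text
position: [0.651, 0.1235, 0.008]
force: [-1.0, -0.1, 0.2]
gripper_force: 0.0
position: [0.6527, 0.1236, 0.1412]
force: [0.4, -0.3, -0.2]
gripper_force: 0.0
position: [0.651, 0.1235, 0.138]
force: [-0.9, 0.5, 0.1]
gripper_force: 0.0
[0.6539 0.1253 0.0585] [ 0.986 -0.163  0.023] [0.03465021 0.08440331]
((390.7544250488281, -270.8523254394531), (36.659523010253906, 39.01000213623047), 12.292757034301758) 0.04631474861262624
t 37.25 rot [-0.0001  0.0005 -0.0037] shift [-0.3244 -0.346   0.008 ] F [-0.2 -0.3 -0.1] gap 0.0801
```

```bash
python3 -m creep '0 0 0 -.02 -.021 0 .08;0 0 0 -.037 -.04 0 .08;0 0 0 -.038 -.04 0 .08;0 0 0 -.038 -.04 0 .08;0 0 0 -.038 -.04 0 .08'|grep  -e pos; python3 -m creep '0 0 0 -.038 -.04 0 .08;0 0 0 -.038 -.04 0 .08;0 0 0 -.038 -.04 0 .08;0 0 0 -.025 -.03 0 .08;0 0 0 -.014 -.015 0 .08'|grep -e pos; python3 -m creep '0 0 0 0 0 .03 .08;0 0 0 0 0 .03 .08;0 0 0 0 0 0 .08;0 0 0 0 0 0 .08'|grep -A2 -e pos -e force
python3 - <<'E'
from look import *
goto((.3895,-.2722,-.033),.23,0)
E
```

```text
position: [0.5136, -0.086, 0.1384]
position: [0.3881, -0.2734, 0.1384]
position: [0.3899, -0.2722, 0.0792]
orientation: [0.62, 0.784, -0.0, 0.001]
force: [0.3, -0.8, 0.7]
finger_gap: 0.0803
gripper_force: 0.0
t 39.0 rot [0.0006 0.0017 0.003 ] shift [ 1.000e-04 -4.000e-04  1.122e-01] F [ 0.3 -0.8  0.7] gap 0.0803
```

```bash
python3 -m creep '0 0 0 0 0 .02 .08;0 0 0 0 0 .03 .08;0 0 0 0 0 .03 .08;0 0 0 0 0 .02 .08;0 0 0 0 0 .009 .08'|grep  -e pos; python3 -m creep '0 0 0 0 0 .003 .08;0 0 0 0 0 0 .08;0 0 0 0 0 0 .06'|grep  -A2 -e pos -e force; python3 -m creep '0 0 0 0 0 0 .05;0 0 0 0 0 0 .04;0 0 0 0 0 0 .02;0 0 0 0 0 0 .015;0 0 0 0 0 0 .015'|grep  -A2 -e pos -e force
```

```text
position: [0.39, -0.2722, -0.0305]
position: [0.3899, -0.2723, -0.0329]
orientation: [0.62, 0.785, -0.0, 0.001]
force: [0.4, -0.1, 0.6]
finger_gap: 0.0637
gripper_force: 0.0
position: [0.3896, -0.272, -0.0334]
orientation: [0.62, 0.785, -0.0, 0.001]
force: [0.4, 0.5, 5.6]
finger_gap: 0.0294
gripper_force: 59.4
```

```bash
python3 -m creep '0 0 0 0 0 -.01 .015;0 0 0 0 0 -.03 .015;0 0 0 0 0 -.04 .015;0 0 .13 0 0 -.04 .015;0 0 .13 0 0 0 .015'|grep  -e pos; python3 -m creep '0 0 .132 0 0 0 .015;0 0 0 0 0 0 .015;0 0 0 0 0 0 .015'|grep  -A2 -e pos -e force
python3 -c "
from look import *
goto((.5798,.1367,.09),-.161,0)"
```

```text
position: [0.3911, -0.2735, 0.0898]
position: [0.3892, -0.2715, 0.0862]
orientation: [0.76, 0.65, -0.0, 0.0]
force: [0.8, -0.3, -1.6]
finger_gap: 0.0296
gripper_force: 59.1
t 41.62 rot [-0.      0.0002  0.005 ] shift [ 0.4335  0.1227 -0.0038] F [ 0.8 -0.3 -1.6] gap 0.0296
```

```bash
python3 -m creep '0 0 .005 .025 .007 0 .015;0 0 0 .05 .0142 0 .015;0 0 0 .052 .0147 0 .015;0 0 0 .052 .0147 0 .015;0 0 0 .052 .0147 0 .015'|grep  -e pos; python3 -m creep '0 0 0 .052 .0147 0 .015;0 0 0 .052 .0147 0 .015;0 0 0 .05 .0142 0 .015;0 0 0 .03 .0085 0 .015;0 0 0 .0185 .0053 0 .015'|grep  -e pos;python3 -m creep '0 0 0 0 0 .02 .015;0 0 0 0 0 .03 .015;0 0 0 0 0 .02 .015;0 0 0 0 0 .01 .015;0 0 0 0 0 0 .015'|grep  -A2 -e pos -e force
python3 -c "
from look import *
goto((.5798,.1367,-.0294),-.161,0)"
```

```text
position: [0.4918, -0.0528, 0.0861]
position: [0.581, 0.1376, 0.0856]
position: [0.5805, 0.1356, 0.0056]
orientation: [0.763, 0.647, -0.001, -0.0]
force: [-0.3, -0.2, -0.9]
finger_gap: 0.0292
gripper_force: 59.3
t 43.5 rot [-0.0011  0.0009 -0.0027] shift [ 0.001  -0.0009  0.035 ] F [-0.3 -0.2 -0.9] gap 0.0292
```

```bash
python3 -m creep '0 0 0 0 0 .015 .015;0 0 0 0 0 .01 .015;0 0 0 0 0 .005 .015;0 0 0 0 0 .002 .015;0 0 0 0 0 0 .015'|grep  -e pos -e force; python3 -m creep '0 0 0 0 0 .001 .015;0 0 0 0 0 0 .015'|grep  -e pos -e force;python3 -m creep '0 0 0 0 0 .001 .015;0 0 0 0 0 0 .015'|grep  -e pos -e force
```

```text
position: [0.581, 0.136, -0.0259]
force: [0.7, -0.4, -0.6]
gripper_force: 59.3
position: [0.5811, 0.136, -0.0267]
force: [0.3, 0.3, -0.2]
gripper_force: 59.3
position: [0.5809, 0.136, -0.0279]
force: [0.2, -0.5, -1.1]
gripper_force: 59.3
```

```bash
python3 -m creep '0 0 0 0 0 .001 .015;0 0 0 0 0 0 .015'|grep  -e pos -e force;python3 -m creep '0 0 0 0 0 .0005 .015;0 0 0 0 0 0 .015'|grep  -e pos -e force
```

```text
position: [0.5809, 0.136, -0.029]
force: [-0.2, -0.4, -0.5]
gripper_force: 59.3
position: [0.581, 0.136, -0.0294]
force: [0.1, -0.0, -0.2]
gripper_force: 59.5
```

```bash
python3 -m creep '0 0 0 0 0 .0008 .015;0 0 0 0 0 0 .015'|grep  -e pos -e force
```

```text
position: [0.581, 0.136, -0.0294]
force: [-1.6, -0.7, 5.2]
gripper_force: 60.3
```

Contact. Releasing, raising, backing off and checking.

```bash
python3 -m creep '0 0 0 0 0 0 .03;0 0 0 0 0 0 .045;0 0 0 0 0 0 .05;0 0 0 0 0 0 .05;0 0 0 0 0 -.01 .05'|grep  -e pos -e force -e gap; python3 -m creep '0 0 0 0 0 -.03 .05;0 0 0 0 0 -.05 .05;0 0 0 0 0 -.05 .08;0 0 0 0 0 -.03 .08;0 0 0 0 -.04 0 .08'|grep  -e pos; python3 -m creep '0 0 0 0 -.06 0 .08;0 0 0 0 -.06 0 .08;0 0 0 0 -.06 0 .08;0 0 0 0 -.03 0 .08;0 0 0 0 0 0 .08'|grep  -e pos -e time
python3 - <<'E'
from look import *
p,d=env.grab_frame("scene");q,e=env.grab_frame("top")
cv2.imwrite("pics/e1.png",np.hstack([cv2.resize(p[150:280,190:450,::-1],(520,260),interpolation=cv2.INTER_CUBIC),cv2.resize(q[120:250,380:440,::-1],(120,260))]))
cv2.imwrite("pics/e1.png",cv2.resize(p[150:290,190:450,::-1],(780,420),interpolation=cv2.INTER_CUBIC))
E
```

```text
position: [0.5801, 0.1359, -0.0208]
force: [0.2, -1.0, -0.6]
finger_gap: 0.05
gripper_force: 0.0
position: [0.5455, 0.1423, 0.1439]
time_s: 47.25
position: [0.3325, 0.1771, 0.1404]
```

View pics/e1.png

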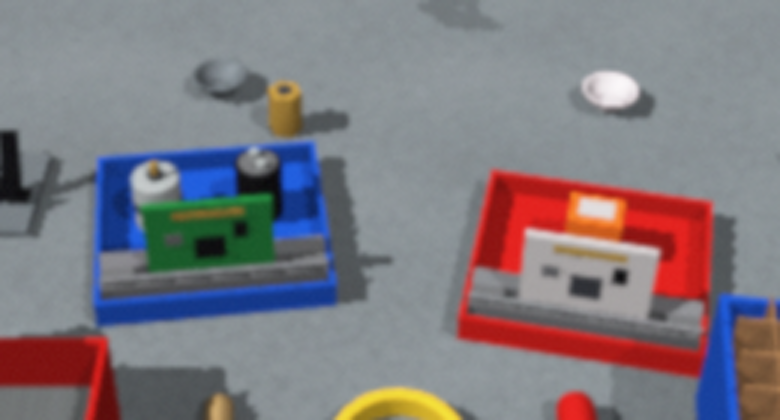

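Both kits are complete. The green board (208,230), motor (155,185) and capacitor (258,180) are in the blue tray; the white board (588,275) and relay (597,212) are in the red tray. Everything is upright and the spacer (285,110) hasn't moved.

```bash
python3 -c "
from rig import env
print(env.job_done())"
```

```text
the job is handed in; nothing more can be done
None
```

I made up both kits and handed the job in at about 47 s of the 131 s allowed: each board is upright and home in its slot, the motor, capacitor and relay stand upright on their tray floors, and the spacer was not moved.

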